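# Unstack a glue-up: cauls to their pile, carved panel upright in the drying rack

## Task

Take the glued-up stack on the dark riser apart: lay both plain press boards flat and squared up on the press board that already lies on the bench, as one neat pile of three, and stand the carved panel upright on its straight foot, arched crown up, in the empty bay of the drying rack. Set everything down without dropping it or letting it fall over, and leave the other panel, the glue bottle and the hammer where they are.

Things in the scene. Friction and masses are not known exactly. Their poses are not given: they have to be found in the camera images.
- riser: Fixed dark block under the stack, 120 x 42 x 24 mm (x, y, z). Origin: centre of its underside, on the bench. On it lie, from below, caul_low, panel, caul_top, all long along its x, crown to +x. It is about straight ahead of the robot; the bench beyond (x 0.62 to 0.70 m, within 0.08 m of the centre line) is bare.
- caul_low: Loose plain press board (caul), 140 x 56 x 14 mm along its x, y, z, about 75 g. Starts directly on the riser, under the panel, and overhangs the riser by 7 mm on each long side. Origin at the centre of its underside.
- caul_top: Loose press board identical to caul_low (140 x 56 x 14 mm); starts on top of the panel. Origin at the centre of its underside.
- caul_pile: Third identical press board (140 x 56 x 14 mm), loose, lying flat on the bench to one side: the pile's start. Origin at the centre of its underside.
- panel: Loose wooden panel in low relief, 110 (x) x 64 (y) x 22 mm (z), about 100 g, centre of mass at mid-length. Starts on caul_low, carved face (+z) up, 4 mm wider than it at each side. Origin: centre of the plain back. +x points to the crown, a half round of radius 32 mm about x = +23 mm; the straight foot at x = -55 mm, 64 x 22 mm, stands freely. Either face may look either way in the rack.
- panel_foot (a point): Centre of the panel's foot end face (panel x = -55 mm, mid-width, mid-thickness); axes as the panel's.
- rack: Fixed drying rack, two bays side by side along its y; origin under its centre, on the bench. Base 90 (x) x 190 (y) x 12 mm; three cheeks, 60 mm along x, 12 thick, rise to 122 mm above the bench at y = -88, 0, 88 mm: bays 76 mm wide. In each, lips at x = +-16 mm stand 20 mm above the floor; above them it is open to +-x. Bay y = +44 mm holds done_panel, y = -44 mm is empty.
- bay (a point): Centre of the empty bay's floor, 12 mm above the bench; axes as the rack's: a standing panel has its width along y and its thickness along x.
- done_panel: Finished panel of the same shape standing in the other bay; leave alone. Origin at the centre of its back, half-way up.
- glue: White glue bottle, 52 mm across, 150 mm tall, standing; leave alone. Origin at the centre of its underside.
- mallet: Hammer lying on the bench; leave alone. Origin near its middle.
Things that resemble listed ones, but are neither listed nor needed, are in the scene too. What is shaped like the caul_top but purple or yellow is not meant.

How it is judged:
At the end, for the whole second after the job is handed in: Both press boards lie flat in one pile with the third (centres within 20 mm, long sides within 0.2 rad; that one moved under 60 mm). The panel stands crown up in the empty bay, within 0.15 rad of upright, mid-foot within 13 mm of the bay floor's middle. All at rest and released (horizontal distance between each of caul_low, caul_top and caul_pile below 0.02 m and angle between the x axis of each of caul_low, caul_top and the x axis of caul_pile, either way round below 0.2 rad and angle between each of caul_low, caul_top, caul_pile's own z axis and vertical below 0.08 rad and height (world z) of caul_low between 0.01 and 0.033 m and linear speed of each of caul_low, caul_top, panel below 0.02 m/s and height (world z) of caul_top between 0.01 and 0.033 m and height (world z) of caul_pile below 0.033 m and distance of caul_pile from where it was at the start of the episode below 0.06 m and distance between panel_foot and bay below 0.013 m and angle between panel's own x axis and vertical below 0.15 rad); the robot touches nothing.
It fails at once if the panel is dropped or falls over (moves faster than 0.55 m/s out of the fingers) (linear speed of panel above 0.55 m/s and contact force between the fingers and panel below 0.05 N).
It fails at once if a press board is dropped (moves faster than 0.55 m/s out of the fingers) ((linear speed of caul_top above 0.55 m/s and contact force between the fingers and caul_top below 0.05 N) or (linear speed of caul_low above 0.55 m/s and contact force between the fingers and caul_low below 0.05 N)).
It fails at once if the other panel, the glue bottle or the hammer is moved more than 30 mm (distance of any of done_panel, glue, mallet from where it was at the start of the episode above 0.03 m).
It also fails if it takes over 72 s, if anything falls off the work surface, if the arm or the gripper's body presses on something with over 40 N, if the wrist force passes 120 N, or if a joint passes its speed limit or range.

## Robot

A 6-joint arm with a two-finger parallel gripper is mounted at the origin on the work surface. World frame = base frame: x ahead of the robot, y to its left, z up, the work surface at z = 0. Lengths are in m, angles in rad, forces in N, time in s.
With the tool pointing down it reaches from about 0.35 to 0.975 m from the base axis. Payload 4.9 kg.
Tool frame: the origin (TCP) lies between the finger pads; the fingertips stand 17 mm ahead of it and the grasp point (between the pads) lies 2 mm behind it (manip.nose_length is the distance from the TCP to the fingertips, in m); z points along the fingers, y is the line along which they close (so a half turn about z gives the same grasp; the last joint's range is limited). The gripper opens to 85 mm and grips with 20 to 120 N. Pads are 22 mm wide; open, the fingers measure 114 mm over their backs; the gripper's body (76 mm by 85 mm) begins 54 mm behind the grasp point. The pads swing forward as they close: fully open they stand 13 mm farther back than shut.
Start: joints at [-1.238, 0.053, 1.613, -0, 1.476, -0.119], TCP at [0.273, -0.562, 0.216] pointing down, gripper open.
Joint ranges: [-3.01, 3.01], [-1.01, 2.22], [0.06, 2.58], [-1.02, 4.17], [0.09, 2.62], [-3.14, 3.14]. Speed limits (rad/s): [2.57, 2.57, 3.14, 3.14, 3.14, 3.14].

## Interface

Orientations are given as a unit quaternion [w, x, y, z].
In Python, from plant import manip gives the robot as it stands. The module is installed in compiled form; this text tells all that it offers.
- The arm moves only by the tool apply_moves, never from a script. Its argument "moves" is a list of rows, each a list of 3 entries, a list of its own where there are three numbers: the turn, a rotation vector about the tool's x, y, z in rad, then the shift along the tool's x, y, z in cm, then the closure, from -1 (fully open) to 1 (shut), so that 0 is half open. A call has 1 to 20 rows; each row is the pose to reach, as a shift and turn from the pose commanded when the call began, along the tool's axes at that moment; what a row does not reach only later rows make up. A row lasts 1/10 s, in which the tool goes at most 50 mm and 8.59 degrees, less where a joint would pass 70% of its speed; a pose out of reach is approached as far as the arm can. A call with a gripper value outside its range is refused whole. The fingers move at their own pace and stop on an object; the grip force is fixed at half the most. Time passes only in rows, so rows that repeat a pose let the fingers close. It gives the time, the measured TCP pose, the force, the opening and the grip force at its end, in the units of the state.
- manip.state(): the state, without advancing time (a new reading comes with each control period).
- manip.grab_frame(name): name is "scene" or "top" or "wrist"; returns a dict with "image" (420x560x3 uint8, red, green, blue), "K" (3x3 intrinsics, pixels), "rvec" (rotation vector, rad) and "tvec" (3), from world to camera coordinates, as OpenCV has them. Camera axes: x right, y down, z forward; pixel columns grow to the right and rows downward; lengths in m; the calibration is good to about 2 mm. A picture is of the moment at which its call begins. There is no depth.
- manip.job_done(): hands the job in; it is judged then, once.
Trained networks look in a picture, given as the dict that the camera call returned (one of the last four; its "shot" number tells which), for a name from the list of things; names that differ only in an ending like _2 or _b are one class to them, and where a whole thing is asked for, a point or a joint stands for the part that bears it (a point fixed in the world has none). Each returns a list of dicts, best first, with "score" (0 to 1); they miss things now and then, are a little off and sometimes report something else, mostly with a low value. They report only what shows in the picture. A call takes as long as a camera call. They do not tell look-alikes from the thing itself.
- manip.look_for(picture, label): "location" ([x, y, z] in m, in the coordinates of the camera as it stood for that picture, good to about 4 mm: the middle of the surface that is visible of it).
- manip.silhouettes(picture, label): "pixels" (420x560 bool, what is visible of it).
- manip.spot_point(picture, label): "location" ([x, y, z] in m, in the coordinates of the camera as it stood for that picture, good to about 4 mm: a listed point, or the origin of a listed thing).
The state is a dict: "time": time; "joint_pos": joint angles; "joint_vel": joint speeds; "joint_efforts": joint torques, N m; "tool_pos": TCP position; "tool_rot": TCP orientation; "contact_force": force on the tool from outside, world axes, zero at the start; "ft_torque": the same for the moment, N m; "gripper_width": opening from 0.0 (shut) to 1.0 (fully open); "grasp_force": force on a finger pad.
Only numpy, scipy, OpenCV 4.12 (cv2) and the standard library are available. Lean on these libraries where they do the work, as an engineer would, in place of code of your own. Each camera call takes 0.05 s, during which the arm holds its last target. There are 200 camera calls.

## Working session

There is one attempt and no reset: what is moved stays moved. The work goes in short steps, Python scripts to look and compute and a tool call to move; the robot and the scene stay as the last step left them, time stands still between calls to the robot, and variables do not carry over. Pictures are saved under pics/ and viewed, at most 13 in all, crops included, and the job is handed in when it is done.

Besides the shell and the picture viewer there is one more tool, called after "Emit:" by a JSON object that holds its "method" and its "body". apply_moves: Moves the arm, as the interface text tells. Its arguments: {"type":"object","properties":{"moves":{"type":"array"}},"required":["moves"]}

```bash
mkdir -p pics; cat > h.py <<'E'
import numpy as np, cv2
from plant import manip
from scipy.spatial.transform import Rotation as R
def cam2w(f,p):
    M=cv2.Rodrigues(np.array(f["rvec"],float))[0]; return M.T@(np.array(p)-np.array(f["tvec"]).ravel())
def px2w(f,uv,z):
    M=cv2.Rodrigues(np.array(f["rvec"],float))[0]; t=np.array(f["tvec"]).ravel()
    d=M.T@np.linalg.inv(f["K"])@np.array([uv[0],uv[1],1.]); c=-M.T@t
    return c+d*(z-c[2])/d[2]
def proj(f,P):
    return cv2.projectPoints(np.array(P,float).reshape(-1,3),np.array(f["rvec"],float),np.array(f["tvec"],float),np.array(f["K"],float),None)[0].reshape(-1,2)
def save(f,n,crop=None,s=1):
    im=f["image"][...,::-1]
    if crop: im=im[crop[1]:crop[3],crop[0]:crop[2]]
    if s!=1: im=cv2.resize(im,None,fx=s,fy=s,interpolation=cv2.INTER_CUBIC)
    cv2.imwrite("pics/"+n,im)
def rel(pos,Rt):
    "target TCP pose -> (turn rotvec, shift cm) in current tool axes"
    s=manip.state(); w=s["tool_rot"]; R0=R.from_quat([w[1],w[2],w[3],w[0]])
    return (R0.inv()*Rt).as_rotvec().round(3),(R0.inv().apply(np.array(pos)-s["tool_pos"])*100).round(2)
E
python3 - <<'E'
from h import *
for n in("scene","top"):
    f=manip.grab_frame(n); save(f,n+"0.png")
    for l in("riser","caul_top","panel","rack","bay","done_panel","glue","mallet"):
        if l!="bay":
            for d in manip.look_for(f,l)[:5]: 
                p=cam2w(f,d["location"]); print(n,l,"look",round(d["score"],2),p.round(3),proj(f,p)[0].round())
        for d in manip.spot_point(f,l)[:5]: 
            p=cam2w(f,d["location"]); print(n,l,"spot",round(d["score"],2),p.round(3),proj(f,p)[0].round())
print(manip.state())
E
```

```text
scene riser look 0.62 [ 0.49  -0.011  0.006] [256. 223.]
scene riser spot 0.55 [0.74  0.178 0.001] [389. 215.]
scene riser spot 0.45 [ 0.484  0.008 -0.002] [259. 219.]
scene caul_top look 0.96 [ 0.319 -0.157  0.011] [155. 234.]
scene caul_top look 0.71 [0.311 0.23  0.014] [249. 138.]
scene caul_top look 0.59 [ 0.479 -0.003  0.077] [253. 198.]
scene caul_top look 0.16 [ 0.493 -0.013  0.005] [257. 224.]
scene caul_top spot 0.77 [ 0.309  0.24  -0.001] [250. 140.]
scene caul_top spot 0.74 [ 0.316 -0.152 -0.005] [158. 236.]
scene caul_top spot 0.61 [0.477 0.002 0.061] [254. 201.]
scene panel look 0.85 [ 0.487 -0.023  0.053] [252. 213.]
scene panel spot 0.79 [0.484 0.005 0.042] [258. 208.]
scene rack look 0.69 [ 0.483 -0.34   0.025] [153. 337.]
scene rack spot 0.83 [ 0.474 -0.317  0.   ] [160. 330.]
scene bay spot 0.73 [ 0.461 -0.363  0.014] [135. 344.]
scene done_panel look 0.67 [ 0.493 -0.281  0.088] [173. 297.]
scene done_panel spot 0.84 [ 0.498 -0.28   0.064] [178. 304.]
scene done_panel spot 0.71 [ 0.491  0.277 -0.001] [314. 155.]
scene glue look 0.83 [0.736 0.156 0.082] [392. 197.]
s
[... 1237 characters left out ...]
'joint_pos': array([-1.23798626e+00,  5.26786166e-02,  1.61289154e+00,  1.62672619e-07,
        1.47602003e+00, -1.18983011e-01]), 'joint_vel': array([-0.00213885, -0.00197104,  0.00100772, -0.00056637, -0.00105264,
       -0.00042028]), 'joint_efforts': array([ 7.76110046e-04, -3.93669212e+01, -3.70452619e+01, -1.21841740e-04,
        5.05531625e-04,  9.90090143e-07]), 'tool_pos': array([ 0.27286535, -0.56226671,  0.21642191]), 'tool_rot': array([1.22119358e-06, 9.74593693e-01, 2.23980207e-01, 2.12498139e-07]), 'contact_force': array([ 1.52327233, -1.01742742, -0.62045459]), 'ft_torque': array([ 0.00486927,  0.03255503, -0.02319419]), 'grasp_force': 0.0, 'gripper_width': 1.0007793811326258}
```

View pics/scene0.png

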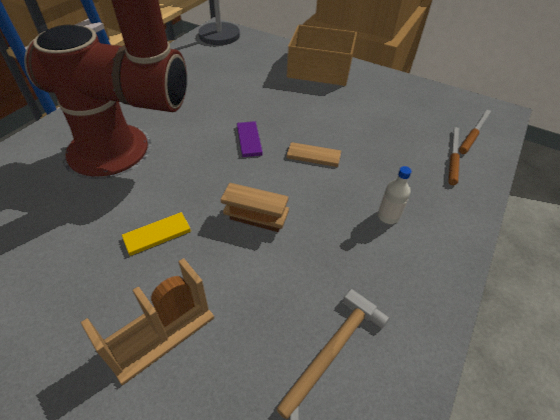

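View pics/top0.png

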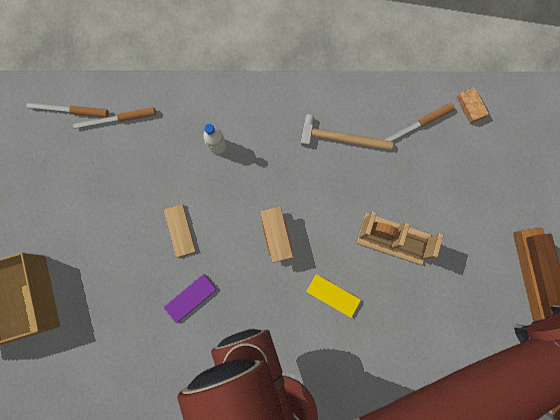

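The three boards resembling caul_top sit at top-view pixels (191,299) purple, (332,296) yellow and (180,231) plain wood. Purple and yellow are ruled out by the task, so the plain one at (180,231) is caul_pile. The stack is at (277,234), and the empty rack bay at (409,244). Next I'll measure orientations and make one confirming crop.

```bash
python3 - <<'E'
from h import *
f=manip.grab_frame("top")
hsv=cv2.cvtColor(f["image"],cv2.COLOR_RGB2HSV)
def rect(m,z,n):
    ys,xs=np.nonzero(m); P=np.array([px2w(f,(x,y),z)[:2] for x,y in zip(xs,ys)],np.float32)
    r=cv2.minAreaRect(P*1000); b=cv2.boxPoints(r); e=max((b[1]-b[0],b[2]-b[1]),key=np.linalg.norm)
    print(n,np.round(r[0],1),np.round(r[1],1),"yaw",round(np.degrees(np.arctan2(e[1],e[0])),1),"mean",P.mean(0).round(4))
for d in manip.silhouettes(f,"caul_top"):
    m=d["pixels"]; ys,xs=np.nonzero(m); c=(xs.mean(),ys.mean()); print(d["score"],np.round(c),m.sum(),np.median(hsv[m],0))
    if abs(c[0]-278)<15: rect(m,.074,"stack")
    if abs(c[0]-180)<9 and c[1]<260: rect(m,.014,"pile")
# colour based
for n,(x0,y0,x1,y1),z in (("stackc",(250,195,303,275),.074),("pilec",(155,195,205,265),.014)):
    m=np.zeros(hsv.shape[:2],bool); s=hsv[y0:y1,x0:x1]; m[y0:y1,x0:x1]=(s[...,1]>70)&(s[...,2]>120)
    rect(m,z,n)
save(f,"c1.png",(150,180,460,290),2.5)
E
```

```text
0.86 [276. 234.] 1141 [ 18. 105. 182.]
stack [475.9   2.9] [143.9  57.1] yaw 13.2 mean [0.475  0.0025]
0.75 [190. 298.] 1053 [141. 151. 151.]
0.68 [400. 241.] 2208 [ 17. 107. 150.]
0.66 [333. 296.] 1156 [ 26. 255. 211.]
stackc [476.4   5.6] [139.5  59.6] yaw 13.6 mean [0.4756 0.0047]
pilec [492.3 275.2] [139.6  54.5] yaw 17.3 mean [0.4916 0.275 ]
```

View pics/c1.png

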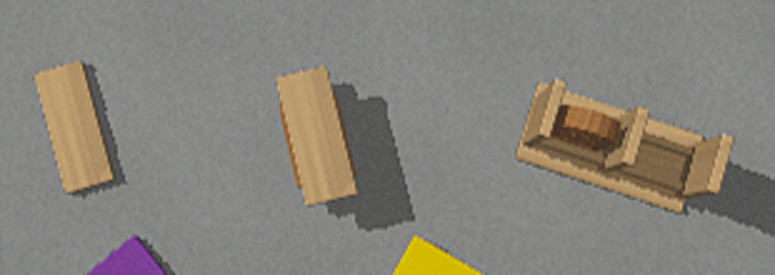

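The crop confirms it: plain pile board at crop (75,128), stack at (315,135), empty bay at (650,160). I'm going above the stack.

```bash
cat >> h.py <<'E'
def Rt(yaw,tilt=0):
    "tool x along yaw (deg), pointing down, then turned by tilt (deg) about tool y (+: points toward +x)"
    c=np.radians(yaw); x=np.array([np.cos(c),np.sin(c),0]); z=np.array([0,0,-1.]); y=np.cross(z,x)
    return R.from_matrix(np.c_[x,y,z])*R.from_euler('y',tilt,degrees=True)
E
python3 -c "
from h import *
print(rel((.476,.003,.22),Rt(13.5)))"
```

```text
(array([0.   , 0.   , 0.216]), array([ 42.96, -41.99,  -0.36]))
```

Emit:
{"method": "apply_moves", "body": {"moves": [[[0, 0, 0.216], [42.96, -41.99, -0.36], -1], [[0, 0, 0.216], [42.96, -41.99, -0.36], -1], [[0, 0, 0.216], [42.96, -41.99, -0.36], -1], [[0, 0, 0.216], [42.96, -41.99, -0.36], -1], [[0, 0, 0.216], [42.96, -41.99, -0.36], -1], [[0, 0, 0.216], [42.96, -41.99, -0.36], -1], [[0, 0, 0.216], [42.96, -41.99, -0.36], -1], [[0, 0, 0.216], [42.96, -41.99, -0.36], -1], [[0, 0, 0.216], [42.96, -41.99, -0.36], -1], [[0, 0, 0.216], [42.96, -41.99, -0.36], -1], [[0, 0, 0.216], [42.96, -41.99, -0.36], -1], [[0, 0, 0.216], [42.96, -41.99, -0.36], -1], [[0, 0, 0.216], [42.96, -41.99, -0.36], -1], [[0, 0, 0.216], [42.96, -41.99, -0.36], -1], [[0, 0, 0.216], [42.96, -41.99, -0.36], -1], [[0, 0, 0.216], [42.96, -41.99, -0.36], -1], [[0, 0, 0.216], [42.96, -41.99, -0.36], -1], [[0, 0, 0.216], [42.96, -41.99, -0.36], -1]]}}

```text
time: 3.5
tool_pos: [0.4759, 0.0021, 0.22]
tool_rot: [0.0, 0.993, 0.117, 0.0]
contact_force: [-0.5, 0.1, -1.1]
gripper_width: 0.999
grasp_force: 0.0
```

```bash
python3 - <<'E'
from h import *
s=manip.state(); print(s["time"],s["tool_pos"],s["joint_pos"].round(3))
f=manip.grab_frame("wrist"); save(f,"w1.png")
for l in ("caul_top","panel"):
    for d in manip.look_for(f,l)[:3]: print(l,"look",round(d["score"],2),cam2w(f,d["location"]).round(4))
    for d in manip.spot_point(f,l)[:3]: print(l,"spot",round(d["score"],2),cam2w(f,d["location"]).round(4))
for d in manip.silhouettes(f,"caul_top")[:1]:
    ys,xs=np.nonzero(d["pixels"]); P=np.array([px2w(f,(x,y),.074)[:2] for x,y in zip(xs,ys)],np.float32)
    print(cv2.minAreaRect(P*1000))
M=cv2.Rodrigues(np.array(f["rvec"],float))[0]; print("cam",-M.T@np.array(f["tvec"]).ravel(), M[2])
E
```

```text
3.5 [0.47591214 0.00208932 0.22001005] [-0.152 -0.319  1.944 -0.     1.517  1.185]
caul_top look 0.97 [0.4782 0.0023 0.0744]
caul_top look 0.81 [0.3199 0.23   0.0145]
caul_top look 0.73 [ 0.3241 -0.1335  0.0115]
caul_top spot 0.74 [0.4732 0.0022 0.0626]
caul_top spot 0.6 [ 0.3143 -0.1543 -0.0024]
caul_top spot 0.56 [ 3.056e-01  2.397e-01 -3.000e-04]
panel look 0.78 [0.4752 0.0252 0.0668]
((476.529052734375, 3.56512451171875), (140.06521606445312, 55.55586242675781), 13.967818260192871)
cam [0.54627514 0.01941046 0.37756283] [-0.27813814 -0.06646331 -0.95823891]
```

View pics/w1.png

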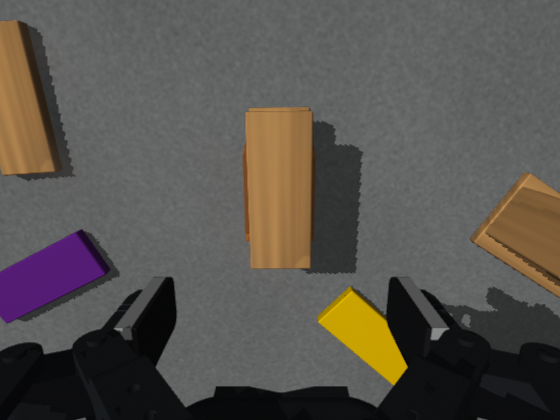

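The wrist view shows caul_top centred at (280,188), with the panel peeking out on both sides beneath it. Descending to grip it.

Emit:
{"method": "apply_moves", "body": {"moves": [[[0, 0, -0.005], [0.1, -0.1, 4], -1], [[0, 0, -0.005], [0.1, -0.1, 8], -1], [[0, 0, -0.005], [0.1, -0.1, 11.5], -1], [[0, 0, -0.005], [0.1, -0.1, 13.5], -1], [[0, 0, -0.005], [0.1, -0.1, 14.2], -1], [[0, 0, -0.005], [0.1, -0.1, 14.2], -1], [[0, 0, -0.005], [0.1, -0.1, 14.2], 1], [[0, 0, -0.005], [0.1, -0.1, 14.2], 1], [[0, 0, -0.005], [0.1, -0.1, 14.2], 1], [[0, 0, -0.005], [0.1, -0.1, 14.2], 1], [[0, 0, -0.005], [0.1, -0.1, 14.2], 1], [[0, 0, -0.005], [0.1, -0.1, 14.2], 1], [[0, 0, -0.005], [0.1, -0.1, 14.2], 1]]}}

```text
time: 5.1
tool_pos: [0.4768, 0.0042, 0.078]
tool_rot: [0.0, 0.993, 0.12, 0.0]
contact_force: [-0.2, 0.9, -0.0]
gripper_width: -0.002
grasp_force: 0.0
```

```bash
python3 - <<'E'
from h import *
f=manip.grab_frame("wrist"); g=manip.grab_frame("scene")
im=np.hstack([f["image"][:, :, ::-1][100:420,100:480],cv2.resize(g["image"][140:260,180:330,::-1],(400,320),interpolation=cv2.INTER_CUBIC)]); cv2.imwrite("pics/w2.png",im)
print(manip.state()["gripper_width"])
E
```

```text
-0.0014459911765559597
```

View pics/w2.png

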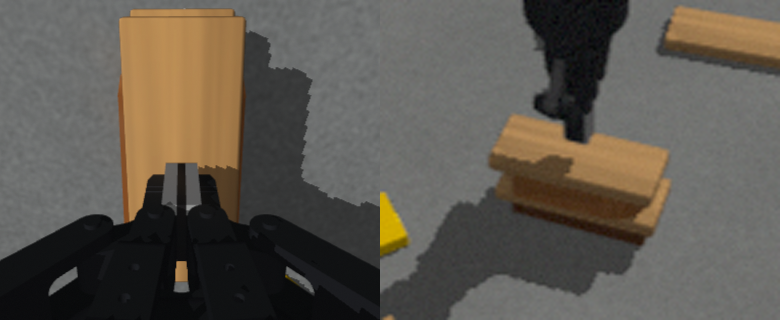

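```bash
python3 - <<'E'
from h import *
s=manip.state(); print(manip.nose_length, s["tool_pos"])
f=manip.grab_frame("scene"); h=manip.grab_frame("top")
for n,z in (("tcp",.078),("tip",.061),("brdtop",.074)): print(n,proj(f,(s["tool_pos"][0],s["tool_pos"][1],z)),proj(h,(s["tool_pos"][0],s["tool_pos"][1],z)))
c=np.radians(13.7);X=np.array([np.cos(c),np.sin(c),0]);Y=np.array([-X[1],X[0],0]);C=np.array([.4765,.0035,0])
im=f["image"][:,:,::-1].copy()
crop=(200,150,310,250); S=6
im=cv2.resize(im[150:250,200:310],None,fx=S,fy=S,interpolation=cv2.INTER_CUBIC)
for z,hx,hy in((.074,70,28),(.060,70,28),(.024,60,21),(0,60,21)):
    q=[C+X*a*hx/1000+Y*b*hy/1000+[0,0,z] for a,b in((1,1),(1,-1),(-1,-1),(-1,1))]
    cv2.polylines(im,[((proj(f,q)-[200,150]+.5)*S).astype(np.int32)],True,(0,0,255) if z>.03 else (255,0,0),1)
for z,col in((.078,(0,255,0)),(.061,(255,255,0))):
    p=((proj(f,(s["tool_pos"][0],s["tool_pos"][1],z))[0]-[200,150]+.5)*S).astype(int); cv2.circle(im,tuple(int(v) for v in p),4,col,-1)
cv2.imwrite("pics/s3.png",im)
E
```

```text
0.017 [0.47674195 0.00426667 0.07797148]
tcp [[254.50498869 195.2657379 ]] [[275.6687309  233.55269778]]
tip [[254.61831741 200.51991917]] [[275.79156647 234.27483548]]
brdtop [[254.53195755 196.51607681]] [[275.69795335 233.72449361]]
```

View pics/s3.png

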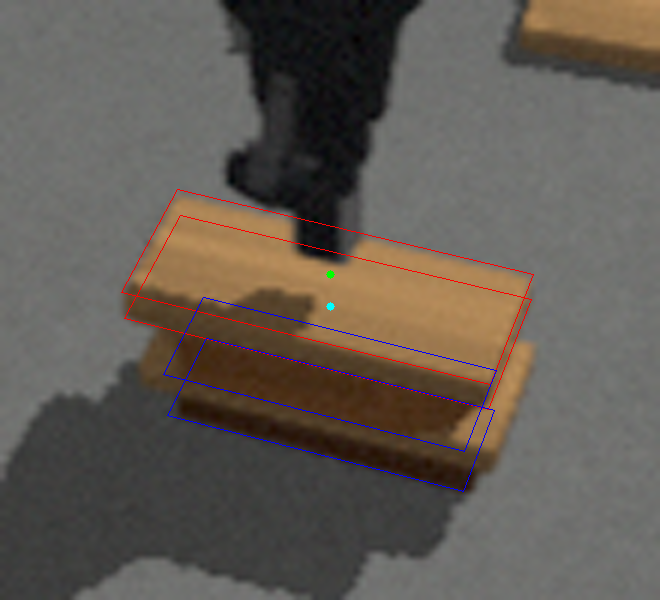

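The scene crop shows the shut fingertips at (325,258), about 8 mm above the commanded TCP (green dot) and hovering over the board. So the tips reach less far than stated, and I'll grip lower.

Emit:
{"method": "apply_moves", "body": {"moves": [[[0, 0, 0], [0, 0, -3], -1], [[0, 0, 0], [0, 0, -3], -1], [[0, 0, 0], [0, 0, -3], -1], [[0, 0, 0], [0, 0, -3], -1], [[0, 0, 0], [0, 0, -3], -1], [[0, 0, 0], [0, 0, -3], -1], [[0, 0, 0], [0, 0, 1], -1], [[0, 0, 0], [0, 0, 2.4], -1], [[0, 0, 0], [0, 0, 2.4], -1], [[0, 0, 0], [0, 0, 2.4], 1], [[0, 0, 0], [0, 0, 2.4], 1], [[0, 0, 0], [0, 0, 2.4], 1], [[0, 0, 0], [0, 0, 2.4], 1], [[0, 0, 0], [0, 0, 2.4], 1], [[0, 0, 0], [0, 0, 2.4], 1]]}}

```text
time: 6.8
tool_pos: [0.481, 0.0041, 0.0591]
tool_rot: [0.001, 0.993, 0.12, 0.005]
contact_force: [0.4, 0.5, 12.2]
gripper_width: -0.001
grasp_force: 6.1
```

Emit:
{"method": "apply_moves", "body": {"moves": [[[0, 0, 0], [0, 0, -5], -1], [[0, 0, 0], [0, 0, -5], -1], [[0, 0, 0], [0, 0, -5], -1], [[0, 0, 0], [0, 0, -5], -1], [[0, 0, 0], [0, 0, -5], -1], [[0, 0, 0], [0, 0, -5], -1], [[0, 0, 0], [0, 0, -5], -1], [[0, 0, 0], [0, 0, -5], -1]]}}

```text
time: 7.6
tool_pos: [0.4765, 0.0043, 0.1035]
tool_rot: [-0.0, 0.993, 0.12, -0.0]
contact_force: [-1.1, 0.0, 0.7]
gripper_width: 1.003
grasp_force: 0.0
```

```bash
python3 - <<'E'
from h import *
s=manip.state(); print(s["tool_pos"],s["gripper_width"],s["contact_force"])
f=manip.grab_frame("wrist"); g=manip.grab_frame("scene")
for d in manip.silhouettes(f,"caul_top")[:1]:
    ys,xs=np.nonzero(d["pixels"]); P=np.array([px2w(f,(x,y),.074)[:2] for x,y in zip(xs,ys)],np.float32)
    print(d["score"],cv2.minAreaRect(P*1000))
print(proj(f,s["tool_pos"]),proj(g,s["tool_pos"])-[200,120])
im=np.hstack([cv2.resize(f["image"][:,:,::-1],(400,300)),cv2.resize(g["image"][120:255,200:380,::-1],(400,300),interpolation=cv2.INTER_CUBIC)]); cv2.imwrite("pics/w4.png",im)
E
```

```text
[0.47647282 0.00427697 0.10349362] 1.0028731497102064 [-1.08201444  0.01498102  0.69543672]
0.93 ((395.00140380859375, 141.81707763671875), (51.03086471557617, 27.491180419921875), 1.150031566619873)
[[282.16286962 266.84664999]] [[54.22523912 67.03501121]]
```

View pics/w4.png

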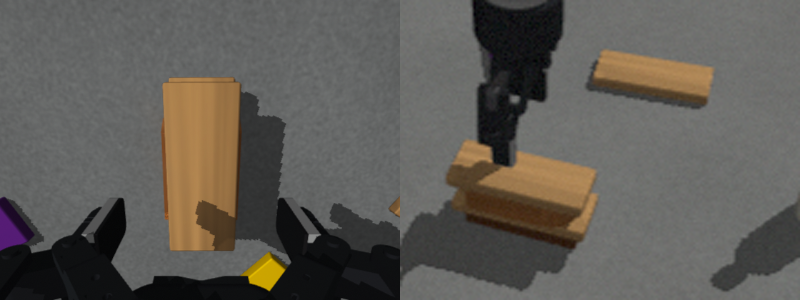

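The stack is undisturbed: wrist-panel board at (200,165), open fingertips at (120,200) and (285,200). The real tips sit roughly 15 mm behind the reported TCP when shut, and more when open. I'm going down to TCP z ≈ 0.040.

Emit:
{"method": "apply_moves", "body": {"moves": [[[0, 0, 0], [0, 0, 3], -1], [[0, 0, 0], [0, 0, 5.4], -1], [[0, 0, 0], [0, 0, 6.4], -1], [[0, 0, 0], [0, 0, 6.4], -1], [[0, 0, 0], [0, 0, 6.4], 1], [[0, 0, 0], [0, 0, 6.4], 1], [[0, 0, 0], [0, 0, 6.4], 1], [[0, 0, 0], [0, 0, 6.4], 1], [[0, 0, 0], [0, 0, 6.4], 1], [[0, 0, 0], [0, 0, 6.4], 1]]}}

```text
time: 8.75
tool_pos: [0.4785, 0.004, 0.042]
tool_rot: [0.001, 0.993, 0.12, 0.002]
contact_force: [0.4, -0.4, 6.4]
gripper_width: 0.637
grasp_force: 66.1
```

Emit:
{"method": "apply_moves", "body": {"moves": [[[0, 0, 0], [0, 0, -0.5], 1], [[0, 0, 0], [0, 0, -1.5], 1], [[0, 0, 0], [0, 0, -3], 1], [[0, 0, 0], [0, 0, -5], 1], [[0, 0, 0], [0, 0, -5], 1]]}}

```text
time: 9.25
tool_pos: [0.4789, 0.004, 0.0933]
tool_rot: [0.001, 0.993, 0.12, 0.003]
contact_force: [0.3, -1.2, -0.0]
gripper_width: 0.638
grasp_force: 65.4
```

```bash
python3 - <<'E'
from h import *
s=manip.state(); print(s["tool_pos"],s["gripper_width"],s["contact_force"],s["grasp_force"])
g=manip.grab_frame("scene");f=manip.grab_frame("top");w=manip.grab_frame("wrist")
for n,q in(("scene",g),("top",f),("wrist",w)):
  for l in("caul_top","panel"):
    for d in manip.look_for(q,l)[:3]: print(n,l,round(d["score"],2),cam2w(q,d["location"]).round(3))
cv2.imwrite("pics/w5.png",np.hstack([cv2.resize(w["image"][:,:,::-1],(400,300)),cv2.resize(g["image"][120:255,180:360,::-1],(400,300),interpolation=cv2.INTER_CUBIC)]))
print(rel((.492,.275,.16),Rt(17.2)))
E
```

```text
[0.47894225 0.0039662  0.09331439] 0.6384325699737734 [ 0.32408218 -1.16061005 -0.00655942] 65.4298460483551
scene caul_top 0.81 [ 0.498 -0.002  0.13 ]
scene caul_top 0.78 [ 0.318 -0.158  0.01 ]
scene caul_top 0.62 [ 0.761 -0.189  0.028]
scene panel 0.82 [ 0.486 -0.009  0.059]
top caul_top 0.82 [ 0.314 -0.151  0.013]
top caul_top 0.77 [0.309 0.233 0.017]
top caul_top 0.66 [ 0.434 -0.007  0.127]
wrist caul_top 0.81 [0.342 0.182 0.012]
wrist caul_top 0.71 [0.497 0.008 0.122]
wrist caul_top 0.69 [ 0.344 -0.151  0.011]
(array([-0.001,  0.001, -0.059]), array([  7.98, -25.91,  -7.08]))
```

View pics/w5.png

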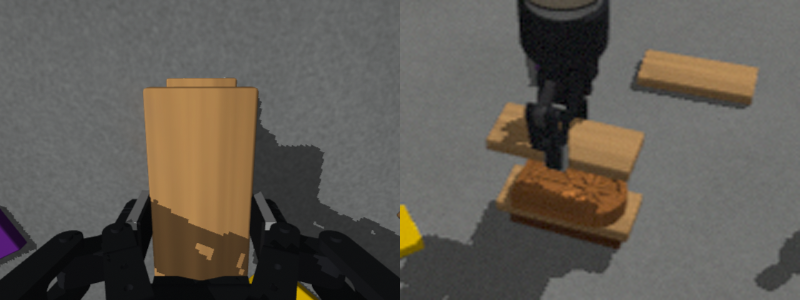

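caul_top is held and lifted, and the panel and caul_low stay put (scene crop 570,200). Carrying it over the pile.

Emit:
{"method": "apply_moves", "body": {"moves": [[[0, 0, 0], [0, 0, -2], 1], [[0, 0, -0.03], [2, -6, -3], 1], [[0, 0, -0.061], [4, -11, -3], 1], [[0, 0, -0.061], [5.5, -16, -3], 1], [[0, 0, -0.061], [7, -21, -3], 1], [[0, 0, -0.061], [7.5, -24, -3], 1], [[0, 0, -0.061], [7.94, -26, -3], 1], [[0, 0, -0.061], [7.94, -26, -3], 1], [[0, 0, -0.061], [7.94, -26, 0], 1], [[0, 0, -0.061], [7.94, -26, 4], 1], [[0, 0, -0.061], [7.94, -26, 7], 1], [[0, 0, -0.061], [7.94, -26, 8], 1], [[0, 0, -0.061], [7.94, -26, 8.5], 1], [[0, 0, -0.061], [7.94, -26, 9], 1], [[0, 0, -0.061], [7.94, -26, 9.2], 1], [[0, 0, -0.061], [7.94, -26, 9.2], 1]]}}

```text
time: 11.3
tool_pos: [0.4928, 0.276, -0.0008]
tool_rot: [-0.0, 0.989, 0.15, 0.001]
contact_force: [0.5, -0.6, -0.7]
gripper_width: 0.638
grasp_force: 65.4
```

Emit:
{"method": "apply_moves", "body": {"moves": [[[0, 0, 0], [0, 0, 0.1], 1], [[0, 0, 0], [0, 0, 0.2], 1], [[0, 0, 0], [0, 0, 0.3], 1], [[0, 0, 0], [0, 0, 0.3], 1], [[0, 0, 0], [0, 0, 0.3], 1]]}}

```text
time: 11.8
tool_pos: [0.4923, 0.2759, -0.0039]
tool_rot: [-0.0, 0.989, 0.15, 0.0]
contact_force: [-2.2, -0.6, 5.3]
gripper_width: 0.635
grasp_force: 66.0
```

Emit:
{"method": "apply_moves", "body": {"moves": [[[0, 0, 0], [0, 0, 0], -1], [[0, 0, 0], [0, 0, 0], -1], [[0, 0, 0], [0, 0, 0], -1], [[0, 0, 0], [0, 0, 0], -1], [[0, 0, 0], [0, 0, -1], -1], [[0, 0, 0], [0, 0, -4], -1], [[0, 0, 0], [0, 0, -9], -1], [[0, 0, 0], [0, 0, -14], -1], [[0, 0, 0.03], [-2, 4, -18], -1], [[0, 0, 0.061], [-4, 9, -20.5], -1], [[0, 0, 0.061], [-6, 14, -20.5], -1], [[0, 0, 0.061], [-8, 19, -20.5], -1], [[0, 0, 0.061], [-9.5, 24, -20.5], -1], [[0, 0, 0.061], [-9.5, 25.5, -20.5], -1], [[0, 0, 0.061], [-9.5, 25.5, -20.5], -1]]}}

```text
time: 13.3
tool_pos: [0.4772, -0.0001, 0.2011]
tool_rot: [0.001, 0.993, 0.117, 0.001]
contact_force: [-0.1, 0.6, -0.7]
gripper_width: 1.008
grasp_force: 0.0
```

```bash
python3 - <<'E'
from h import *
s=manip.state(); print(s["time"],s["tool_pos"],s["joint_pos"].round(2),s["gripper_width"])
f=manip.grab_frame("top");w=manip.grab_frame("wrist")
for n,q in(("top",f),("wrist",w)):
  for l in("caul_top","panel"):
    for d in manip.look_for(q,l)[:4]: print(n,l,round(d["score"],2),cam2w(q,d["location"]).round(3))
    for d in manip.spot_point(q,l)[:4]: print(n,l,"spot",round(d["score"],2),cam2w(q,d["location"]).round(3))
for n,q in(("top",f),("wrist",w)):
  for d in manip.silhouettes(q,"panel")[:1]:
    ys,xs=np.nonzero(d["pixels"]); P=np.array([px2w(q,(x,y),.060)[:2] for x,y in zip(xs,ys)],np.float32)
    print(n,d["score"],cv2.minAreaRect(P*1000))
hsv=cv2.cvtColor(f["image"],cv2.COLOR_RGB2HSV)
x0,y0,x1,y1=(155,195,205,265);s_=hsv[y0:y1,x0:x1]; m=np.zeros(hsv.shape[:2],bool);m[y0:y1,x0:x1]=(s_[...,1]>70)&(s_[...,2]>120)
ys,xs=np.nonzero(m);P=np.array([px2w(f,(x,y),.028)[:2] for x,y in zip(xs,ys)],np.float32);print("pile",cv2.minAreaRect(P*1000))
cv2.imwrite("pics/w6.png",np.hstack([cv2.resize(w["image"][:,:,::-1],(400,300)),cv2.resize(f["image"][190:280,150:270,::-1],(400,300),interpolation=cv2.INTER_CUBIC)]))
E
```

```text
13.3 [ 4.77200218e-01 -7.85713413e-05  2.01121025e-01] [-0.16 -0.31  1.96 -0.    1.48  1.18] 1.0083852468566397
top caul_top 0.76 [ 0.313 -0.15   0.01 ]
top caul_top 0.75 [0.49  0.275 0.029]
top caul_top 0.63 [0.308 0.234 0.012]
top caul_top spot 0.9 [ 0.305  0.236 -0.   ]
top caul_top spot 0.84 [ 0.314 -0.151 -0.001]
top caul_top spot 0.79 [0.493 0.271 0.014]
top panel 0.86 [0.45  0.004 0.061]
top panel spot 0.57 [0.485 0.006 0.038]
wrist caul_top 0.86 [0.326 0.221 0.016]
wrist caul_top 0.76 [ 0.325 -0.132  0.012]
wrist caul_top 0.55 [0.47  0.249 0.027]
wrist caul_top spot 0.97 [0.308 0.238 0.004]
wrist caul_top spot 0.89 [ 0.314 -0.154 -0.003]
wrist panel 0.77 [0.489 0.006 0.063]
wrist panel 0.25 [0.468 0.249 0.03 ]
wrist panel spot 0.55 [0.487 0.006 0.038]
top 0.92 ((449.4981994628906, 0.32350921630859375), (54.17913055419922, 68.9057388305664), 3.0504209995269775)
wrist 0.7 ((484.0732727050781, 6.199420928955078), (110.18403625488281, 64.35343933105469), 13.507441520690918)
pile ((491.36456298828125, 274.9478759765625), (139.52894592285156, 54.790836334228516), 17.433958053588867)
```

View pics/w6.png

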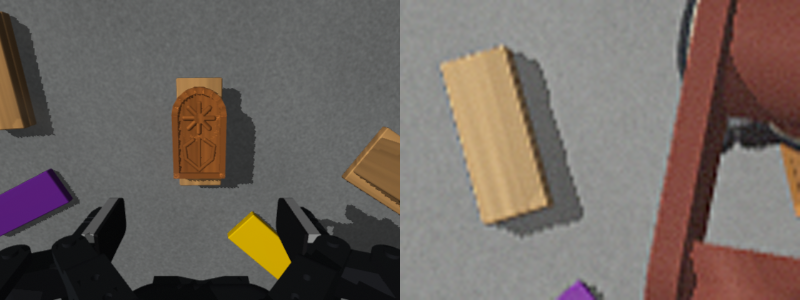

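Pile is neat (right crop, 495,135). The panel lies at wrist-panel (200,133), crown away from the robot. I'll take a grasp tilted 40° so that it can be stood upright in one turn.

```bash
python3 -c "
from h import *
d=Rt(13.5,-40).apply([0,0,1]); T=np.array([.4889,.0074,.049])+.042*d
print(d,T)
for b in(.12,.06,0): print(rel(T-b*d,Rt(13.5,-40)))"
```

```text
[-0.62502734 -0.15005579 -0.76604444] [0.46264885 0.00109766 0.01682613]
(array([ 0.002, -0.698,  0.006]), array([6.24, 0.04, 9.12]))
(array([ 0.002, -0.698,  0.006]), array([2.390e+00, 1.000e-02, 1.372e+01]))
(array([ 0.002, -0.698,  0.006]), array([-1.470e+00, -1.000e-02,  1.831e+01]))
```

Emit:
{"method": "apply_moves", "body": {"moves": [[[0, -0.15, 0.003], [2, 0, 0], -1], [[0, -0.3, 0.006], [4, 0, 0], -1], [[0.002, -0.45, 0.006], [6.2, 0, 2], -1], [[0.002, -0.6, 0.006], [6.2, 0, 4], -1], [[0.002, -0.698, 0.006], [6.2, 0, 7], -1], [[0.002, -0.698, 0.006], [6.24, 0, 9.1], -1], [[0.002, -0.698, 0.006], [6.24, 0, 9.1], -1], [[0.002, -0.698, 0.006], [6.24, 0, 9.1], -1]]}}

```text
time: 14.7
tool_pos: [0.5376, 0.0189, 0.1093]
tool_rot: [0.04, 0.933, 0.11, -0.34]
contact_force: [-0.4, 0.1, 0.4]
gripper_width: 1.0
grasp_force: 0.0
```

```bash
python3 - <<'E'
from h import *
s=manip.state(); print(s["time"],s["tool_pos"],s["joint_pos"].round(2))
d=Rt(13.5,-40).apply([0,0,1]); T=np.array([.4889,.0074,.049])+.042*d
print(rel(T,Rt(13.5,-40)))
g=manip.grab_frame("scene")
cv2.imwrite("pics/w7.png",cv2.resize(g["image"][40:270,160:420,::-1],None,fx=2.2,fy=2.2,interpolation=cv2.INTER_CUBIC))
E
```

```text
14.7 [0.53756214 0.0189316  0.10933429] [-0.02  0.43  1.48 -0.17  1.91  1.32]
(array([-0.   ,  0.   , -0.001]), array([ 5.000e-02, -1.000e-02,  1.204e+01]))
```

View pics/w7.png

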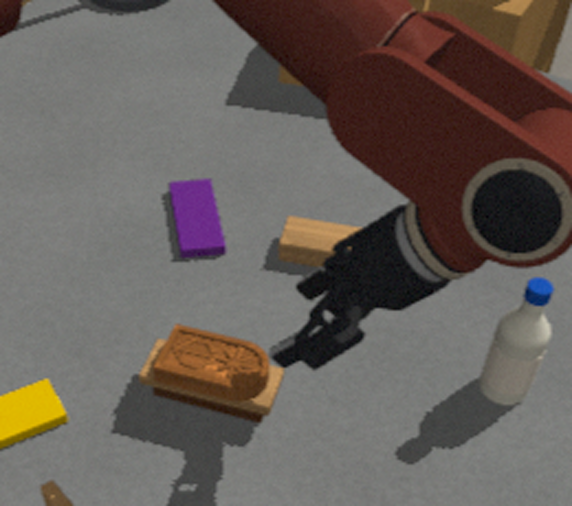

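The hand is tilted over the crown end (scene crop 330,330), well clear of the bottle (515,350). Advancing and gripping.

Emit:
{"method": "apply_moves", "body": {"moves": [[[0, 0, 0], [0.05, 0, 4], -1], [[0, 0, 0], [0.05, 0, 7], -1], [[0, 0, 0], [0.05, 0, 9.5], -1], [[0, 0, 0], [0.05, 0, 11], -1], [[0, 0, 0], [0.05, 0, 12], -1], [[0, 0, 0], [0.05, 0, 12], -1], [[0, 0, 0], [0.05, 0, 12], 1], [[0, 0, 0], [0.05, 0, 12], 1], [[0, 0, 0], [0.05, 0, 12], 1], [[0, 0, 0], [0.05, 0, 12], 1], [[0, 0, 0], [0.05, 0, 12], 1]]}}

```text
time: 15.85
tool_pos: [0.4649, 0.001, 0.0181]
tool_rot: [0.04, 0.934, 0.11, -0.338]
contact_force: [4.1, 1.3, 5.5]
gripper_width: 0.744
grasp_force: 66.1
```

Emit:
{"method": "apply_moves", "body": {"moves": [[[0, 0, 0], [-0.6, 0, -0.8], 1], [[0, 0, 0], [-2, 0, -2.3], 1], [[0, 0, 0], [-4.5, 0, -5.4], 1], [[0, 0, 0], [-7, 0, -8.4], 1], [[0, 0, 0], [-9.6, 0, -11.5], 1], [[0, 0, 0], [-9.6, 0, -11.5], 1]]}}

```text
time: 16.45
tool_pos: [0.4663, 0.001, 0.1724]
tool_rot: [0.041, 0.935, 0.11, -0.335]
contact_force: [1.4, -0.2, 0.2]
gripper_width: 0.744
grasp_force: 65.7
```

```bash
python3 - <<'E'
from h import *
s=manip.state(); print(s["time"],s["tool_pos"],s["contact_force"],s["gripper_width"])
for yaw in (0,):
  for z in (.25,.14,.093): print(rel((.692,0,z),Rt(yaw,50)))
f=manip.grab_frame("wrist");g=manip.grab_frame("scene")
for n,q in(("scene",g),("wrist",f)):
  for l in("panel","panel_foot"):
    for d in manip.spot_point(q,l)[:2]: print(n,l,round(d["score"],2),cam2w(q,d["location"]).round(3))
Rm=Rt(13.5,-40); print("expected panel org", s["tool_pos"]-.042*Rm.apply([0,0,1]))
E
```

```text
16.45 [0.46625784 0.00101636 0.17240435] [ 1.39566083 -0.17720165  0.23357475] 0.7444794873430328
(array([-0.02 ,  1.553,  0.259]), array([ 12.02,   5.37, -19.91]))
(array([-0.02 ,  1.553,  0.259]), array([ 19.01,   5.34, -11.41]))
(array([-0.02 ,  1.553,  0.259]), array([21.99,  5.32, -7.78]))
scene panel 0.81 [0.486 0.007 0.191]
scene panel_foot 0.66 [ 0.427 -0.008  0.201]
wrist panel 0.92 [0.489 0.005 0.198]
wrist panel_foot 0.64 [ 0.428 -0.012  0.208]
expected panel org [0.49250899 0.0073187  0.20457822]
```

Held well. Now I'll reorient, interpolated over 13 rows, to above the bare bench.

Emit:
{"method": "apply_moves", "body": {"moves": [[[-0.002, 0.12, 0.02], [0.9, 0.4, -3], 1], [[-0.003, 0.24, 0.04], [1.8, 0.8, -5], 1], [[-0.005, 0.36, 0.06], [2.7, 1.2, -7], 1], [[-0.006, 0.48, 0.08], [3.7, 1.6, -9], 1], [[-0.008, 0.6, 0.1], [4.6, 2, -11], 1], [[-0.009, 0.72, 0.12], [5.5, 2.5, -12.5], 1], [[-0.011, 0.84, 0.14], [6.5, 2.9, -14], 1], [[-0.012, 0.96, 0.16], [7.4, 3.3, -15.5], 1], [[-0.014, 1.08, 0.18], [8.3, 3.7, -16.5], 1], [[-0.015, 1.2, 0.2], [9.2, 4.1, -17.5], 1], [[-0.017, 1.32, 0.22], [10.2, 4.6, -18.5], 1], [[-0.018, 1.44, 0.24], [11.1, 5, -19.5], 1], [[-0.02, 1.553, 0.259], [12, 5.37, -19.9], 1], [[-0.02, 1.553, 0.259], [12, 5.37, -19.9], 1], [[-0.02, 1.553, 0.259], [12, 5.37, -19.9], 1], [[-0.02, 1.553, 0.259], [12, 5.37, -19.9], 1]]}}

```text
time: 18.35
tool_pos: [0.6901, -0.0, 0.2428]
tool_rot: [-0.0, 0.908, 0.0, 0.418]
contact_force: [0.3, -0.1, -0.9]
gripper_width: 0.739
grasp_force: 65.8
```

```bash
python3 - <<'E'
from h import *
s=manip.state(); print(s["time"],s["tool_pos"],s["contact_force"],s["gripper_width"],s["joint_pos"].round(2))
w=s["tool_rot"]; print(R.from_quat([w[1],w[2],w[3],w[0]]).as_matrix().round(3))
for z in (.14,.093): print(rel((.692,0,z),Rt(0,50)))
g=manip.grab_frame("scene");f=manip.grab_frame("wrist")
for n,q in(("scene",g),("wrist",f)):
  for l in("panel","panel_foot"):
    for d in manip.spot_point(q,l)[:2]: print(n,l,round(d["score"],2),cam2w(q,d["location"]).round(3))
cv2.imwrite("pics/w8.png",np.hstack([cv2.resize(g["image"][40:280,200:520,::-1],(400,300)),cv2.resize(f["image"][:,:,::-1],(400,300))]))
E
```

```text
18.35 [ 6.90115993e-01 -4.80919514e-06  2.42845999e-01] [ 0.2655279  -0.11066281 -0.90725973] 0.7387432167524397 [-0.16 -0.28  2.05  0.24  0.53  1.25]
[[ 0.651  0.001  0.759]
 [-0.    -1.     0.001]
 [ 0.759 -0.001 -0.651]]
(array([-0.001,  0.01 , -0.   ]), array([-7.69,  0.01,  6.84]))
(array([-0.001,  0.01 , -0.   ]), array([-1.126e+01,  1.000e-02,  9.890e+00]))
scene panel 0.59 [0.674 0.002 0.267]
scene panel_foot 0.85 [0.657 0.    0.205]
wrist panel 0.7 [0.674 0.002 0.267]
wrist panel 0.4 [ 0.657 -0.003  0.21 ]
wrist panel_foot 0.62 [ 0.656 -0.004  0.212]
```

View pics/w8.png

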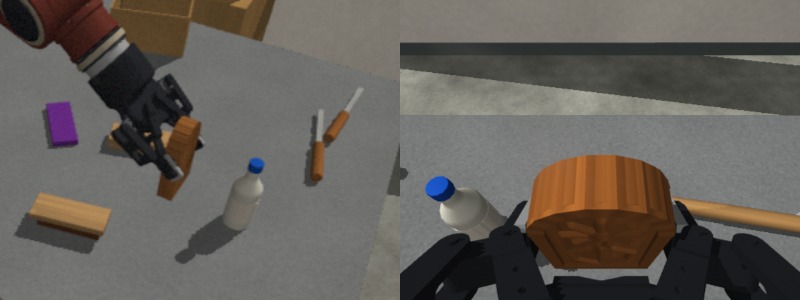

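Panel upright in hand, crown up (left image 185,160); a degree of turn is still to be made up. Lowering towards the bench.

Emit:
{"method": "apply_moves", "body": {"moves": [[[0, 0.01, 0], [-3.5, 0, 3.1], 1], [[0, 0.01, 0], [-7, 0, 6.2], 1], [[0, 0.01, 0], [-10, 0, 8.8], 1], [[0, 0.01, 0], [-12.5, 0, 11], 1], [[0, 0.01, 0], [-14, 0, 12.3], 1], [[0, 0.01, 0], [-14.9, 0, 13], 1], [[0, 0.01, 0], [-14.9, 0, 13], 1], [[0, 0.01, 0], [-14.9, 0, 13], 1]]}}

```text
time: 19.45
tool_pos: [0.6919, 0.0001, 0.0447]
tool_rot: [-0.0, 0.906, -0.0, 0.423]
contact_force: [1.0, 0.5, 0.1]
gripper_width: 0.745
grasp_force: 65.9
```

```bash
python3 - <<'E'
from h import *
s=manip.state(); print(s["time"],s["tool_pos"],s["contact_force"],s["gripper_width"])
w=s["tool_rot"]; print(R.from_quat([w[1],w[2],w[3],w[0]]).as_matrix().round(3))
g=manip.grab_frame("scene");f=manip.grab_frame("wrist");t=manip.grab_frame("top")
for n,q in(("scene",g),("wrist",f),("top",t)):
  for l in("panel","panel_foot"):
    for d in manip.spot_point(q,l)[:2]: print(n,l,round(d["score"],2),cam2w(q,d["location"]).round(3))
E
```

```text
19.45 [6.91873003e-01 1.34650778e-04 4.46992788e-02] [1.01222646 0.45814529 0.09118331] 0.7446198845323752
[[ 0.642  0.     0.766]
 [-0.001 -1.     0.001]
 [ 0.766 -0.001 -0.642]]
scene panel 0.58 [0.673 0.    0.068]
scene panel_foot 0.58 [ 0.661 -0.001  0.006]
scene panel_foot 0.32 [ 0.497 -0.28   0.066]
wrist panel 0.57 [0.676 0.    0.07 ]
wrist panel_foot 0.9 [ 0.661 -0.004  0.012]
top panel 0.74 [ 0.673 -0.     0.067]
top panel_foot 0.88 [ 0.662 -0.003  0.01 ]
top panel_foot 0.72 [0.674 0.004 0.068]
```

Emit:
{"method": "apply_moves", "body": {"moves": [[[0, 0, 0], [-0.23, 0, 0.19], 1], [[0, 0, 0], [-0.38, 0, 0.32], 1], [[0, 0, 0], [-0.46, 0, 0.39], 1], [[0, 0, 0], [-0.54, 0, 0.45], 1], [[0, 0, 0], [-0.61, 0, 0.51], 1], [[0, 0, 0], [-0.61, 0, 0.51], 1]]}}

```text
time: 20.5
tool_pos: [0.6913, 0.0002, 0.036]
tool_rot: [-0.001, 0.906, -0.0, 0.422]
contact_force: [0.1, -0.8, -1.0]
gripper_width: 0.742
grasp_force: 65.9
```

Emit:
{"method": "apply_moves", "body": {"moves": [[[0, 0, 0], [-0.08, 0, 0.06], 1], [[0, 0, 0], [-0.15, 0, 0.13], 1], [[0, 0, 0], [-0.19, 0, 0.16], 1], [[0, 0, 0], [-0.19, 0, 0.16], 1]]}}

```text
time: 20.9
tool_pos: [0.6926, 0.0001, 0.0355]
tool_rot: [-0.0, 0.906, -0.0, 0.424]
contact_force: [-2.4, 0.1, 4.4]
gripper_width: 0.741
grasp_force: 66.5
```

Emit:
{"method": "apply_moves", "body": {"moves": [[[0, 0, 0], [0, 0, 0], 0.2], [[0, 0, 0], [0, 0, 0], -0.6], [[0, 0, 0], [0, 0, 0], -1], [[0, 0, 0], [0, 0, 0], -1], [[0, 0, 0], [0, 0, 0], -1], [[0, 0, 0], [0, 0, 0], -1], [[0, 0, 0], [0, 0, -1], -1], [[0, 0, 0], [0, 0, -3], -1], [[0, 0, 0], [0, 0, -6], -1], [[0, 0, 0], [0, 0, -10], -1], [[0, 0, 0], [0, 0, -14], -1], [[0, 0, 0], [0, 0, -14], -1]]}}

```text
time: 22.1
tool_pos: [0.5848, -0.0003, 0.1314]
tool_rot: [0.001, 0.904, 0.0, 0.428]
contact_force: [0.8, -0.5, 0.8]
gripper_width: 1.0
grasp_force: 0.0
```

```bash
python3 - <<'E'
from h import *
s=manip.state(); print(s["time"],s["tool_pos"],s["contact_force"],s["gripper_width"])
g=manip.grab_frame("scene");f=manip.grab_frame("wrist");t=manip.grab_frame("top")
for n,q in(("scene",g),("wrist",f),("top",t)):
  for l in("panel","panel_foot"):
    for d in manip.spot_point(q,l)[:2]: print(n,l,round(d["score"],2),cam2w(q,d["location"]).round(3))
for d in manip.silhouettes(t,"panel")[:1]:
    ys,xs=np.nonzero(d["pixels"]); P=np.array([px2w(t,(x,y),.08)[:2] for x,y in zip(xs,ys)],np.float32)
    print(cv2.minAreaRect(P*1000))
print(rel((.665,0,.26),Rt(-90)),rel((.665,0,.26),Rt(90)))
E
```

```text
22.1 [ 5.84796624e-01 -3.44065468e-04  1.31355335e-01] [ 0.78663382 -0.47347769  0.81408465] 0.9995947810710291
scene panel 0.56 [ 0.673 -0.003  0.057]
scene panel_foot 0.97 [ 0.66   0.    -0.002]
scene panel_foot 0.55 [ 0.47  -0.317 -0.003]
wrist panel 0.55 [ 0.679 -0.     0.061]
wrist panel_foot 0.94 [0.659 0.    0.007]
top panel 0.63 [0.674 0.    0.056]
top panel_foot 0.69 [ 0.658 -0.003 -0.003]
((656.5198974609375, 0.8171749114990234), (49.88163375854492, 61.97233963012695), 0.24619217216968536)
(array([-0.68 , -0.678,  1.462]), array([15.78, -0.  , -2.71])) (array([ 0.678, -0.68 , -1.462]), array([15.78, -0.  , -2.71]))
```

The panel stands by itself at (0.660, 0). I'll rise, turn the tool down with the closing axis along its thickness, and go above it.

Emit:
{"method": "apply_moves", "body": {"moves": [[[0, 0, 0], [3.5, 0, -3], -1], [[0.05, -0.05, -0.1], [7, 0, -6], -1], [[0.1, -0.1, -0.22], [9.9, 0, -8.3], -1], [[0.16, -0.16, -0.34], [9.9, 0, -8.3], -1], [[0.21, -0.22, -0.46], [9.9, 0, -8.3], -1], [[0.27, -0.27, -0.58], [11, 0, -7.3], -1], [[0.33, -0.33, -0.7], [12, 0, -6.3], -1], [[0.38, -0.38, -0.82], [13, 0, -5.3], -1], [[0.44, -0.44, -0.94], [14, 0, -4.3], -1], [[0.49, -0.49, -1.06], [15, 0, -3.5], -1], [[0.55, -0.55, -1.18], [15.78, 0, -2.71], -1], [[0.6, -0.6, -1.3], [15.78, 0, -2.71], -1], [[0.65, -0.65, -1.4], [15.78, 0, -2.71], -1], [[0.678, -0.68, -1.462], [15.78, 0, -2.71], -1], [[0.678, -0.68, -1.462], [15.78, 0, -2.71], -1], [[0.678, -0.68, -1.462], [15.78, 0, -2.71], -1]]}}

```text
time: 24.2
tool_pos: [0.665, 0.0001, 0.2609]
tool_rot: [0.001, 0.708, 0.707, 0.001]
contact_force: [0.4, -0.1, 0.2]
gripper_width: 1.001
grasp_force: 0.0
```

```bash
python3 - <<'E'
from h import *
s=manip.state(); print(s["time"],s["tool_pos"],s["tool_rot"].round(3),s["joint_pos"].round(2))
f=manip.grab_frame("wrist");g=manip.grab_frame("scene")
for n,q in(("scene",g),("wrist",f)):
  for l in("panel","panel_foot"):
    for d in manip.spot_point(q,l)[:1]: print(n,l,round(d["score"],2),cam2w(q,d["location"]).round(3))
cv2.imwrite("pics/w9.png",np.hstack([cv2.resize(g["image"][40:280,200:520,::-1],(400,300)),cv2.resize(f["image"][:,:,::-1],(400,300))]))
print(rel((.661,0,.05),Rt(90)))
E
```

```text
24.2 [6.64972195e-01 1.45452808e-04 2.60885064e-01] [0.001 0.708 0.707 0.001] [-0.11  0.12  1.47  0.    1.55 -0.11]
scene panel 0.76 [ 0.671 -0.001  0.057]
scene panel_foot 0.68 [ 0.659 -0.003 -0.002]
(array([ 0.003, -0.   , -0.001]), array([ 0.04, -0.43, 21.22]))
```

View pics/w9.png

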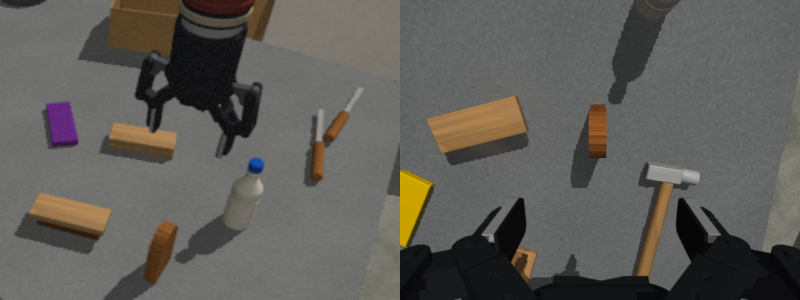

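The panel stands alone at (160,250) in the scene crop, and in the wrist view it is centred between the fingers (597,130). Descending to grip its thickness.

Emit:
{"method": "apply_moves", "body": {"moves": [[[0, 0, 0], [0, -0.4, 5], -1], [[0, 0, 0], [0, -0.4, 10], -1], [[0, 0, 0], [0, -0.4, 14], -1], [[0, 0, 0], [0, -0.4, 17], -1], [[0, 0, 0], [0, -0.4, 19.5], -1], [[0, 0, 0], [0, -0.4, 21.1], -1], [[0, 0, 0], [0, -0.4, 21.1], -1], [[0, 0, 0], [0, -0.4, 21.1], 0], [[0, 0, 0], [0, -0.4, 21.1], 0.3], [[0, 0, 0], [0, -0.4, 21.1], 0.45], [[0, 0, 0], [0, -0.4, 21.1], 1], [[0, 0, 0], [0, -0.4, 21.1], 1], [[0, 0, 0], [0, -0.4, 21.1], 1], [[0, 0, 0], [0, -0.4, 21.1], 1]]}}

```text
time: 25.9
tool_pos: [0.6624, -0.0001, 0.0523]
tool_rot: [0.002, 0.707, 0.707, 0.002]
contact_force: [0.0, -0.7, 4.9]
gripper_width: 0.251
grasp_force: 59.2
```

Emit:
{"method": "apply_moves", "body": {"moves": [[[0, 0, 0], [0, 0, -0.5], 1], [[0, 0, 0], [0, 0, -2], 1], [[0, 0, 0], [0, 0, -6], 1], [[0, 0, 0], [0, 0, -11], 1], [[0, 0, 0], [0, 0, -16], 1], [[0, 0, 0], [0, 0, -18], 1], [[0, 0, 0], [0, 0, -18], 1]]}}

```text
time: 26.6
tool_pos: [0.6632, -0.0002, 0.2377]
tool_rot: [0.005, 0.707, 0.707, 0.004]
contact_force: [-0.1, -0.4, -1.0]
gripper_width: 0.248
grasp_force: 58.8
```

```bash
cat > rack.py <<'E'
from h import *
from scipy.optimize import minimize
def box(cx,cy,lx,ly,z0,z1): return [(cx+a*lx/2,cy+b*ly/2,z) for a in(-1,1) for b in(-1,1) for z in(z0,z1)]
B=[box(0,0,.09,.19,0,.012)]+[box(0,y,.06,.012,0,.122) for y in(-.088,0,.088)]
fr=[]
for n in("scene","top"):
    f=manip.grab_frame(n); r=manip.silhouettes(f,"rack"); 
    if n=="top": r=[q for q in r if np.nonzero(q["pixels"])[1].mean()>330]
    m=r[0]["pixels"].copy(); print(n,r[0]["score"],m.sum())
    dp=[d["pixels"] for d in manip.silhouettes(f,"done_panel") if (d["pixels"]&cv2.dilate(m.astype(np.uint8),np.ones((9,9))).astype(bool)).sum()>30]
    ig=dp[0] if dp else np.zeros_like(m); fr.append((f,m,ig))
    for l in("bay","rack"):
        for d in manip.spot_point(f,l)[:1]: print(n,l,cam2w(f,d["location"]).round(4))
def cost(p,fs):
    c,s=np.cos(p[2]),np.sin(p[2]); tot=0
    for f,m,ig in fs:
        im=np.zeros(m.shape,np.uint8)
        for b in B:
            q=np.array(b); w=np.c_[p[0]+c*q[:,0]-s*q[:,1],p[1]+s*q[:,0]+c*q[:,1],q[:,2]]
            h=cv2.convexHull((proj(f,w)*16).astype(np.int32)); cv2.fillPoly(im,[h],1,shift=4)
        k=~ig; u=(im>0)&k; v=m&k; tot+=1-(u&v).sum()/(u|v).sum()
    return tot
for fs in(fr,fr[:1],fr[1:]):
    best=min((minimize(cost,(.4735,-.32,np.radians(y)),args=(fs,),method="Nelder-Mead",options=dict(initial_simplex=[(.4735,-.32,np.radians(y)),(.483,-.32,np.radians(y)),(.4735,-.31,np.radians(y)),(.4735,-.32,np.radians(y+8))])) for y in(-30,-22)),key=lambda r:r.fun)
    p=best.x; print(best.fun.round(3),p[:2].round(4),np.degrees(p[2]).round(2),"bay",p[0]+np.sin(p[2])*.044,p[1]-np.cos(p[2])*.044)
E
python3 rack.py
```

```text
scene 0.66 5217
scene bay [ 0.461  -0.3632  0.0153]
scene rack [0.4793 0.0034 0.0216]
top 0.8 2261
top bay [ 0.4575 -0.3607  0.0135]
top rack [ 0.4709 -0.3235  0.0026]
0.265 [ 0.472 -0.321] -18.38 bay 0.4581067169118289 -0.36278548176571646
0.208 [ 0.4723 -0.3216] -17.67 bay 0.45896728869711995 -0.3635103702774964
0.053 [ 0.472  -0.3206] -18.22 bay 0.4582209062194859 -0.36239710152858495
```

The rack fit is good in the top view: bay (0.458, -0.3625), yaw -18.2°. Carrying the panel above it.

```bash
python3 -c "
from h import *
print(rel((.4583,-.3625,.235),Rt(71.8)))
f=manip.grab_frame('scene')
for l in('panel','panel_foot'):
  for d in manip.spot_point(f,l)[:1]: print(l,round(d['score'],2),cam2w(f,d['location']).round(3))"
```

```text
(array([ 0.001, -0.   ,  0.317]), array([-36.25, -20.21,  -0.55]))
panel 0.68 [ 0.672 -0.001  0.234]
panel_foot 0.79 [ 0.658 -0.003  0.178]
```

Emit:
{"method": "apply_moves", "body": {"moves": [[[0, 0, 0.04], [-4, -2.2, -0.5], 1], [[0, 0, 0.08], [-8, -4.5, -0.5], 1], [[0, 0, 0.13], [-12, -6.7, -0.5], 1], [[0, 0, 0.17], [-16, -8.9, -0.5], 1], [[0, 0, 0.21], [-20, -11.1, -0.5], 1], [[0, 0, 0.25], [-24, -13.4, -0.5], 1], [[0, 0, 0.29], [-28, -15.6, -0.5], 1], [[0, 0, 0.317], [-31.5, -17.6, -0.5], 1], [[0, 0, 0.317], [-34.5, -19.2, -0.5], 1], [[0, 0, 0.317], [-36.25, -20.2, -0.5], 1], [[0, 0, 0.317], [-36.25, -20.2, -0.5], 1], [[0, 0, 0.317], [-36.25, -20.2, -0.5], 1], [[0, 0, 0.317], [-36.25, -20.2, -0.5], 1]]}}

```text
time: 28.55
tool_pos: [0.4593, -0.3617, 0.2355]
tool_rot: [0.001, 0.81, 0.587, 0.001]
contact_force: [-0.2, -0.5, -1.2]
gripper_width: 0.255
grasp_force: 58.9
```

```bash
python3 - <<'E'
from h import *
s=manip.state(); print(s["time"],s["tool_pos"],s["tool_rot"].round(4),s["gripper_width"])
fs={n:manip.grab_frame(n) for n in("scene","top","wrist")}
for n,q in fs.items():
  for l in("panel","panel_foot","bay"):
    for d in manip.spot_point(q,l)[:2]: print(n,l,round(d["score"],2),cam2w(q,d["location"]).round(4))
print(rel((.4583,-.3625,.235),Rt(71.8)))
E
```

```text
28.55 [ 0.45930842 -0.36172708  0.23548194] [0.0009 0.8096 0.5869 0.0014] 0.2545590446914284
scene panel 0.8 [ 0.4726 -0.367   0.239 ]
scene panel_foot 0.93 [ 0.4562 -0.3639  0.1801]
scene bay 0.84 [ 0.4586 -0.3661  0.0128]
scene bay 0.6 [ 0.4708 -0.3641  0.24  ]
top panel 0.7 [ 0.469  -0.3655  0.2398]
top panel 0.57 [ 0.4601 -0.3636  0.0146]
top panel_foot 0.62 [ 0.4583 -0.3626  0.1831]
top bay 0.46 [ 0.4719 -0.3652  0.2418]
wrist panel 0.61 [ 0.4729 -0.3662  0.2445]
wrist bay 0.58 [ 0.4575 -0.3601  0.014 ]
(array([ 0.003, -0.001,  0.   ]), array([-0.02, -0.05,  0.04]))
```

Emit:
{"method": "apply_moves", "body": {"moves": [[[0, 0, 0], [0, -0.1, 4], 1], [[0, 0, 0], [0, -0.1, 8], 1], [[0, 0, 0], [0, -0.1, 11], 1], [[0, 0, 0], [0, -0.1, 13], 1], [[0, 0, 0], [0, -0.1, 14.4], 1], [[0, 0, 0], [0, -0.1, 14.4], 1]]}}

```text
time: 29.75
tool_pos: [0.4572, -0.3611, 0.089]
tool_rot: [-0.001, 0.81, 0.587, 0.001]
contact_force: [-0.3, 0.2, -0.9]
gripper_width: 0.254
grasp_force: 58.9
```

Emit:
{"method": "apply_moves", "body": {"moves": [[[0, 0, 0], [0, 0, 0.5], 1], [[0, 0, 0], [0, 0, 1], 1], [[0, 0, 0], [0, 0, 1.5], 1], [[0, 0, 0], [0, 0, 1.8], 1], [[0, 0, 0], [0, 0, 1.8], 1]]}}

```text
time: 30.25
tool_pos: [0.4582, -0.362, 0.073]
tool_rot: [0.001, 0.81, 0.587, 0.001]
contact_force: [-0.0, 0.6, -0.6]
gripper_width: 0.249
grasp_force: 58.9
```

No contact force, so it went between the lips. Final lowering to the floor.

Emit:
{"method": "apply_moves", "body": {"moves": [[[0, 0, 0], [0, 0, 0.3], 1], [[0, 0, 0], [0, 0, 0.6], 1], [[0, 0, 0], [0, 0, 0.8], 1], [[0, 0, 0], [0, 0, 1.0], 1], [[0, 0, 0], [0, 0, 1.0], 1]]}}

```text
time: 30.75
tool_pos: [0.4586, -0.3622, 0.0643]
tool_rot: [0.001, 0.81, 0.587, 0.001]
contact_force: [-1.1, 2.8, 4.9]
gripper_width: 0.252
grasp_force: 59.4
```

Emit:
{"method": "apply_moves", "body": {"moves": [[[0, 0, 0], [0, 0, 0], 0.4], [[0, 0, 0], [0, 0, 0], 0], [[0, 0, 0], [0, 0, 0], -1], [[0, 0, 0], [0, 0, 0], -1], [[0, 0, 0], [0, 0, 0], -1], [[0, 0, 0], [0, 0, 0], -1], [[0, 0, 0], [0, 0, -1], -1], [[0, 0, 0], [0, 0, -4], -1], [[0, 0, 0], [0, 0, -9], -1], [[0, 0, 0], [0, 0, -14], -1], [[0, 0, 0], [0, 0, -18], -1], [[0, 0, 0], [0, 0, -18], -1]]}}

```text
time: 31.95
tool_pos: [0.4606, -0.3649, 0.2534]
tool_rot: [0.009, 0.81, 0.587, 0.002]
contact_force: [0.2, 0.5, 0.5]
gripper_width: 0.993
grasp_force: 0.0
```

```bash
python3 - <<'E'
from h import *
s=manip.state(); print(s["time"],s["tool_pos"],s["tool_rot"].round(4),s["gripper_width"])
fs={n:manip.grab_frame(n) for n in("scene","top","wrist")}
for n,q in fs.items():
  for l in("panel","panel_foot","bay"):
    for d in manip.spot_point(q,l)[:2]: print(n,l,round(d["score"],2),cam2w(q,d["location"]).round(4))
q=fs["top"]
for l in ("caul_low","riser"):
  for d in manip.silhouettes(q,l):
    ys,xs=np.nonzero(d["pixels"])
    if abs(xs.mean()-278)<15:
      P=np.array([px2w(q,(x,y),.038)[:2] for x,y in zip(xs,ys)],np.float32); print(l,cv2.minAreaRect(P*1000))
print(rel((.476,.003,.22),Rt(13.5)))
g=fs["scene"]
cv2.imwrite("pics/w10.png",np.hstack([cv2.resize(g["image"][240:400,70:285,::-1],(400,300)),cv2.resize(q["image"][200:275,350:450,::-1],(400,300))]))
E
```

```text
31.95 [ 0.46056316 -0.36488551  0.25338403] [0.0085 0.8099 0.5866 0.0024] 0.9933154294737846
scene panel 0.96 [ 0.4674 -0.3656  0.0692]
scene panel 0.7 [ 0.4632 -0.3671  0.0122]
scene panel_foot 0.96 [ 0.4567 -0.3651  0.0115]
scene bay 0.69 [ 0.4717 -0.3666  0.0671]
top panel 0.47 [ 0.4688 -0.3629  0.069 ]
top panel_foot 0.46 [ 0.4612 -0.3622  0.0092]
top bay 0.93 [ 0.4568 -0.3633  0.0167]
wrist panel 0.83 [ 0.4748 -0.3665  0.0712]
wrist bay 0.75 [ 0.4564 -0.3591  0.0165]
caul_low ((478.4669189453125, 3.599681854248047), (139.72682189941406, 56.429931640625), 14.2048921585083)
(array([ 0.002, -0.002,  1.018]), array([35.25, -9.67,  2.33]))
```

View pics/w10.png

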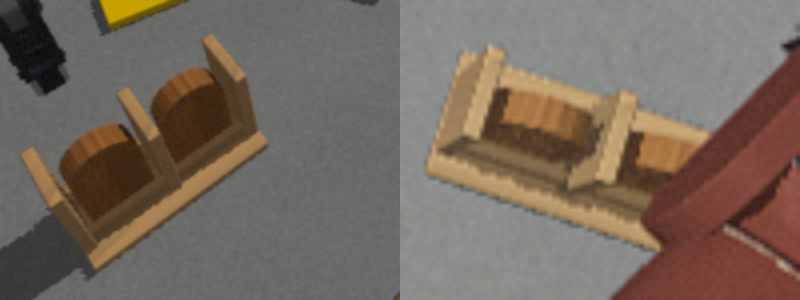

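The panel stands upright between the lips in the right-hand bay (left image 105,170), next to the other panel. Now for caul_low at (0.478, 0.004).

Emit:
{"method": "apply_moves", "body": {"moves": [[[0, 0, 0.1], [4, -1, 0], -1], [[0, 0, 0.22], [8, -2, 0], -1], [[0, 0, 0.34], [12, -3, 1], -1], [[0, 0, 0.46], [16.5, -4.3, 2], -1], [[0, 0, 0.58], [21, -5.5, 3], -1], [[0, 0, 0.7], [25.5, -6.8, 4], -1], [[0, 0, 0.82], [30, -8, 5], -1], [[0, 0, 0.92], [34, -9, 6], -1], [[0, 0, 1.009], [35.4, -9.45, 7], -1], [[0, 0, 1.009], [35.4, -9.45, 9], -1], [[0, 0, 1.009], [35.4, -9.45, 10], -1], [[0, 0, 1.009], [35.4, -9.45, 10], -1], [[0, 0, 1.009], [35.4, -9.45, 10], -1]]}}

```text
time: 33.95
tool_pos: [0.479, 0.0032, 0.1438]
tool_rot: [0.0, 0.993, 0.122, 0.002]
contact_force: [0.4, 0.3, 0.1]
gripper_width: 1.003
grasp_force: 0.0
```

```bash
python3 - <<'E'
from h import *
s=manip.state(); print(s["time"],s["tool_pos"])
w=manip.grab_frame("wrist")
for d in manip.silhouettes(w,"caul_low")[:4]:
    ys,xs=np.nonzero(d["pixels"]); P=np.array([px2w(w,(x,y),.038)[:2] for x,y in zip(xs,ys)],np.float32)
    print(round(d["score"],2),cv2.minAreaRect(P*1000))
print(rel((.4785,.004,.002),Rt(14)))
E
```

```text
33.95 [0.47897643 0.00318364 0.14381104]
0.61 ((479.9247131347656, 3.987285614013672), (139.82431030273438, 56.301353454589844), 14.041754722595215)
(array([ 0.002, -0.005, -0.001]), array([-0.14, -0.14, 14.26]))
```

Emit:
{"method": "apply_moves", "body": {"moves": [[[0, 0, 0], [0, -0.1, 4], -1], [[0, 0, 0], [0, -0.1, 8], -1], [[0, 0, 0], [0, -0.1, 11.5], -1], [[0, 0, 0], [0, -0.1, 13.4], -1], [[0, 0, 0], [0, -0.1, 14.1], -1], [[0, 0, 0], [0, -0.1, 14.1], -1], [[0, 0, 0], [0, -0.1, 14.1], 1], [[0, 0, 0], [0, -0.1, 14.1], 1], [[0, 0, 0], [0, -0.1, 14.1], 1], [[0, 0, 0], [0, -0.1, 14.1], 1], [[0, 0, 0], [0, -0.1, 14.1], 1], [[0, 0, 0], [0, -0.1, 14.1], 1]]}}

```text
time: 35.25
tool_pos: [0.481, 0.0043, 0.0047]
tool_rot: [0.001, 0.993, 0.122, 0.004]
contact_force: [-1.1, -0.2, 6.4]
gripper_width: 0.64
grasp_force: 65.5
```

Emit:
{"method": "apply_moves", "body": {"moves": [[[0, 0, 0], [0, 0, -0.5], 1], [[0, 0, 0], [0, 0, -2], 1], [[0, 0, 0], [0, 0, -5], 1], [[0, 0, 0], [0, 0, -9], 1], [[0, 0, 0], [0, 0, -12], 1], [[0, 0, 0], [0, 0, -12], 1]]}}

```text
time: 35.85
tool_pos: [0.482, 0.0042, 0.1282]
tool_rot: [0.002, 0.993, 0.122, 0.006]
contact_force: [0.8, -0.3, -0.8]
gripper_width: 0.635
grasp_force: 64.8
```

```bash
python3 - <<'E'
from h import *
s=manip.state(); print(s["time"],s["tool_pos"],s["gripper_width"],s["tool_rot"].round(4))
fs={n:manip.grab_frame(n) for n in("scene","top")}
for n,q in fs.items():
    for d in manip.look_for(q,"caul_low")[:4]: print(n,round(d["score"],2),cam2w(q,d["location"]).round(4))
print(rel((.4913,.2755,.12),Rt(17.4)))
E
```

```text
35.85 [0.48200871 0.00417277 0.12824632] 0.6348535488862931 [0.0016 0.9925 0.122  0.0065]
scene 0.83 [ 0.501  -0.004   0.1597]
top 0.69 [ 0.4382 -0.0042  0.1585]
(array([-0.   , -0.   , -0.059]), array([  7.92, -25.93,   0.08]))
```

Emit:
{"method": "apply_moves", "body": {"moves": [[[0, 0, -0.02], [1.5, -4, -2], 1], [[0, 0, -0.04], [3, -9, -2], 1], [[0, 0, -0.059], [4.5, -14, -2], 1], [[0, 0, -0.059], [6, -19, -2], 1], [[0, 0, -0.059], [7.3, -23, -2], 1], [[0, 0, -0.059], [7.9, -25.9, -2], 1], [[0, 0, -0.059], [7.9, -25.9, -2], 1], [[0, 0, -0.059], [7.9, -25.9, 0], 1], [[0, 0, -0.059], [7.9, -25.9, 4], 1], [[0, 0, -0.059], [7.9, -25.9, 7.5], 1], [[0, 0, -0.059], [7.9, -25.9, 9.5], 1], [[0, 0, -0.059], [7.9, -25.9, 10.5], 1], [[0, 0, -0.059], [7.9, -25.9, 11], 1], [[0, 0, -0.059], [7.9, -25.9, 11], 1], [[0, 0, -0.059], [7.9, -25.9, 11], 1]]}}

```text
time: 37.55
tool_pos: [0.4939, 0.2752, 0.0138]
tool_rot: [0.0, 0.989, 0.151, 0.003]
contact_force: [0.3, 0.1, -0.6]
gripper_width: 0.636
grasp_force: 64.7
```

Emit:
{"method": "apply_moves", "body": {"moves": [[[0, 0, 0], [-0.1, 0, 0.2], 1], [[0, 0, 0], [-0.1, 0, 0.35], 1], [[0, 0, 0], [-0.1, 0, 0.45], 1], [[0, 0, 0], [-0.1, 0, 0.55], 1], [[0, 0, 0], [-0.1, 0, 0.55], 1], [[0, 0, 0], [-0.1, 0, 0.55], 1]]}}

```text
time: 38.15
tool_pos: [0.4926, 0.2752, 0.0091]
tool_rot: [0.0, 0.988, 0.151, 0.002]
contact_force: [-4.5, -2.2, 9.9]
gripper_width: 0.638
grasp_force: 71.0
```

Contact. Releasing and withdrawing.

Emit:
{"method": "apply_moves", "body": {"moves": [[[0, 0, 0], [0, 0, -0.1], 1], [[0, 0, 0], [0, 0, -0.1], -1], [[0, 0, 0], [0, 0, -0.1], -1], [[0, 0, 0], [0, 0, -0.1], -1], [[0, 0, 0], [0, 0, -0.1], -1], [[0, 0, 0], [0, 0, -0.1], -1], [[0, 0, 0], [0, 0, -1], -1], [[0, 0, 0], [0, 0, -4], -1], [[0, 0, 0], [0, 0, -9], -1], [[0, 0, 0], [0, 0, -14], -1], [[0, 0, 0], [0, 8, -16], -1], [[0, 0, 0], [0, 16, -16], -1], [[0, 0, 0], [0, 24, -16], -1], [[0, 0, 0], [0, 24, -16], -1], [[0, 0, 0], [0, 24, -16], -1]]}}

```text
time: 39.65
tool_pos: [0.5638, 0.0433, 0.1684]
tool_rot: [0.001, 0.989, 0.151, 0.002]
contact_force: [1.1, -0.2, -0.2]
gripper_width: 1.001
grasp_force: 0.0
```

```bash
python3 - <<'E'
from h import *
s=manip.state(); print(s["time"],s["tool_pos"],s["gripper_width"])
fs={n:manip.grab_frame(n) for n in("scene","top")}
f=fs["top"]
hsv=cv2.cvtColor(f["image"],cv2.COLOR_RGB2HSV)
x0,y0,x1,y1=(150,190,210,268);c=hsv[y0:y1,x0:x1]; m=np.zeros(hsv.shape[:2],bool);m[y0:y1,x0:x1]=(c[...,1]>70)&(c[...,2]>120)
ys,xs=np.nonzero(m)
P=np.array([px2w(f,(x,y),.042)[:2] for x,y in zip(xs,ys)],np.float32);print("pile",cv2.minAreaRect(P*1000))
for n,q in fs.items():
    for l in("caul_low","panel","panel_foot","done_panel","glue","mallet","bay"):
        for d in manip.spot_point(q,l)[:(4 if l=="caul_low" else 1)]: print(n,l,round(d["score"],2),cam2w(q,d["location"]).round(3))
E
```

```text
39.65 [0.56379481 0.04327757 0.16843745] 1.0008962496211822
pile ((492.18304443359375, 274.26202392578125), (139.57046508789062, 54.92816162109375), 17.45094108581543)
scene caul_low 0.72 [0.489 0.274 0.028]
scene panel 0.58 [ 0.469 -0.366  0.069]
scene panel_foot 0.6 [ 0.458 -0.363  0.01 ]
scene done_panel 0.7 [ 0.497 -0.277  0.066]
scene glue 0.97 [0.738 0.174 0.001]
scene mallet 0.56 [ 0.763 -0.199  0.004]
scene bay 0.8 [ 0.459 -0.366  0.013]
top caul_low 0.78 [0.492 0.276 0.029]
top panel 0.71 [ 0.47  -0.365  0.072]
top panel_foot 0.78 [ 0.461 -0.365  0.012]
top done_panel 0.88 [ 0.498 -0.281  0.066]
top glue 0.82 [ 0.739  0.177 -0.001]
top mallet 0.58 [ 0.76  -0.195  0.004]
top bay 0.97 [ 0.459 -0.362  0.012]
```

All as asked; handing in.

```bash
python3 -c "
from plant import manip
print(manip.job_done())"
```

```text
the job is handed in; nothing more can be done
None
```

I handed the job in at about 40 s. By the last camera measurements both press boards lie squared on the third in one pile, the panel stands crown up in the empty bay, and the other panel, glue bottle and hammer are where they were; no verdict came back.

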